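Work the stuck grating drum off its leaning spindle for washing

ROBOT

A 7-joint arm with a two-finger parallel gripper is mounted at the origin on a cart in front of the work surface, level with it; the furniture and walls round the work are solid. World frame = base frame: x ahead of the robot, y to its left, z up, the work surface at z = 0. Lengths are in m, angles in rad, forces in N, time in s.
With the tool pointing down it reaches from about 0.425 to 0.925 m from the base axis. Payload 6.8 kg.
Tool frame: the origin (TCP) lies midway between the tips of the shut fingers; the grasp point (between the pads) lies 19 mm behind it; z points along the fingers, y is the line along which they close (so a half turn about z gives the same grasp; the last joint's range is limited). The gripper opens to 85 mm and grips with 20 to 120 N. Pads are 22 mm wide; open, the fingers measure 114 mm over their backs; the gripper's body (76 mm by 85 mm) begins 54 mm behind the grasp point. The pads swing forward as they close: fully open they stand 13 mm farther back than shut.
Start: joints at [1.141, 0.477, 0.022, 1.555, -0.011, 1.109, -0.083], TCP at [0.213, -0.64, 0.231] pointing down, gripper open.
Joint ranges: [-2.96, 2.96], [-0.34, 2.1], [-1.41, 1.46], [0.24, 2.44], [-1.37, 4.51], [0.17, 1.92], [-2.96, 2.96]. Speed limits (rad/s): [2.39, 2.39, 3.14, 3.14, 3.14, 3.14, 3.14].

INTERFACE

Orientations are given as a unit quaternion [w, x, y, z].
In Python, from station import bot, imaging gives the robot as it stands.
- The arm moves only by the tool move_arm, never from a script. Its argument "commands" is a list that holds one entry, the list of rows, each a list of 7 numbers: the shift along the tool's x, y, z in m, then the turn, a rotation vector about the tool's x, y, z in degrees, then the finger opening in m, from 0 to 0.0854. In form: [[[x, y, z, rx, ry, rz, grip], ...]]. A call has 1 to 20 rows; each row shifts and turns the commanded pose from where the row before left it, along the tool's axes as they then stand; what a row does not reach is not made up. A row lasts 1/8 s, in which the tool goes at most 62.5 mm and 10.7 degrees, less where a joint would pass 70% of its speed; a pose out of reach is approached as far as the arm can. A call is refused whole if a number of a shift passes 0.0625 or a number of a turn 10.7, either way. A call with a gripper value outside its range is refused whole. The fingers move at their own pace and stop on an object; "squeeze" is the grip in N (left out, the last holds). Time passes only in rows, so rows that do not move let the fingers close. It gives the time, the measured TCP pose, the force, the opening and the grip force at its end, in the units of the state.
- bot.get_obs(): the state, without advancing time (a new reading comes with each control period).
- imaging.read_camera(name): name is "side" or "top"; returns the picture (384x512x3 uint8, red, green, blue); there is no depth.
- imaging.calibration(name): a dict with "intrinsics" (3x3 intrinsics, pixels), "extrinsics" (4x4, takes a point from camera to world coordinates). Camera axes: x right, y down, z forward; pixel columns grow to the right and rows downward; lengths in m; the calibration is good to about 2 mm. A picture is of the moment at which its call begins. calibration takes no time and is no camera call.
- bot.hand_in(): hands the job in; it is judged then, once.
The state is a dict: "t": time; "q": joint angles; "joint_vel": joint speeds; "joint_torque": joint torques, N m; "eef_pos": TCP position; "tool_rot": TCP orientation; "contact_force": force on the tool from outside, world axes, zero at the start; "torque": the same for the moment, N m; "gripper_width": opening from 0.0 (shut) to 1.0 (fully open); "grasp_force": force on a finger pad.
Only numpy, scipy, OpenCV 4.12 (cv2) and the standard library are available. Lean on these libraries where they do the work, as an engineer would, in place of code of your own. Each camera call takes 0.05 s, during which the arm holds its last target. There are 200 camera calls.

TASK

Get the grating drum off the small drive unit for washing: swing its safety catch clear of the flange and leave it open, then work the drum off its tight spindle by twisting it to and fro while pulling gently along the spindle. Do not haul on it: the sprung spindle must not be drawn out by more than 7 mm. Stand the drum upright, open end down, in the steel wash tray, let go of it, and do not knock the other things about.

Things in the scene. Friction and masses are not known exactly. Their poses are not given: they have to be found in the camera images.
- drive_unit: Small white motor unit, fixed to the worktop, base 112 x 92 x 50 mm, origin at the centre of its underside, z up, -x is its front, turned roughly to the robot. Its head leans 28 degrees forward: collar centre at (16, 0, 85) mm in this frame, spindle axis along (-0.469, 0, 0.883). A low scale (pan top 135 mm high) stands behind it.
- collar: Centre of the unit's collar face, on which the drum sits. HEAD FRAME: z along the spindle axis outward (28 degrees from vertical), y = the unit's y (left), x = backward and up, (0.883, 0, 0.469) in the unit's frame.
- drum: Steel grating drum, 0.2 kg, origin at the centre of its open end, z along its axis to the closed end. Flange 68 mm across, 4 mm high at the open end; studded drum 52 mm across to z = 58; black ribbed grip bar on top, 44 mm (x) x 24 mm (y, grip across this), z = 58 to 86 mm. It starts fully home on the spindle, its frame equal to the head frame. The catch's claw holds its flange.
- spindle (a joint): End play of the spindle along its axis (m): 0 = home, up to 0.014 = drawn out. A spring pulls it home with 6 N at 0 plus 1.5 N per mm, so a pull of 16.5 N on the drum draws it to 0.007. With the drum off it goes home by itself.
- spindle_top (a point): Centre of the end of the 18 mm thick spindle, hidden in the drum, 36 mm from the collar; z = outward axis. Four sprung pads in the drum rub on it: pulled straight the drum slips at about 19 to 28 N; while turned either way at 1 rad/s (about 0.25 N m) roughly 8 to 13 N draws it off at 3 mm/s. Friction ends after 18 mm of withdrawal; the drum is free after 36 mm.
- catch (a joint): Angle of the steel swing catch (rad): 0 to 0.15 = closed, claw over the drum's flange; 1.7 = fully open; 1.2 or more is clear. Its pivot is parallel to the spindle at head frame x = 46, y = 0 mm, behind the drum. It stays where it is left (about 2 N at the pin moves it).
- catch_pin (a point): Top centre of the catch's upright black round pin, 10 mm thick, parallel to the spindle, from head frame z = 11 to 46.5 mm, 34 mm from the pivot: at head frame x = 46 + 34 sin(angle), y = 34 cos(angle) mm; so it opens from the unit's left (+y) side toward its back.
- wash_tray: Open steel tray, fixed to the worktop, 96 (x) x 140 (y) x 22 mm outside, walls and floor 3 mm, origin at the centre of its underside. A tall meat slicer stands behind it; its carriage overhangs, over 200 mm high, behind and left of the tray: keep arm and gripper close to the base when passing it.
- small_pot: Bystander: spun steel portion pot, 54 mm wide, 29 mm high, on the worktop left of the tray; origin under its centre.
- pepper_mill: Bystander: turned walnut mill, 54 mm wide, 162 mm high, at the left; origin under its centre.
- card_holder: Bystander: oak block with an upright card, 29 x 55 x 76 mm, right of the drive unit; origin under its centre.
- clip_jar: Bystander: glass clip-top jar, 95 x 83 x 131 mm, at the back between slicer and scale; origin under its centre.
- cheese_wedge: Bystander: wedge of cheese, 56 x 81 x 41 mm, on the scale's pan; origin under its centre.

How it is judged:
By the outcome, as a careful person would: the job done as asked, in the order asked, and still so for the second after the job is handed in, with the robot touching nothing.
It also fails if it takes over 72 s, if anything falls off the work surface, if the arm or the gripper's body presses on something with over 40 N, if the wrist force passes 120 N, or if a joint passes its speed limit or range.

## Working session

There is one attempt and no reset: what is moved stays moved. The work goes in short steps, Python scripts to look and compute and a tool call to move; the robot and the scene stay as the last step left them, time stands still between calls to the robot, and variables do not carry over. Pictures are saved under pics/ and viewed, at most 10 in all, crops included, and the job is handed in when it is done.

Besides the shell and the picture viewer there is one more tool, called after "Emit:" as a command line: name --argument value ..., lists and objects as JSON in quotes. move_arm: Moves the arm, as the interface text tells. Its arguments: {"type":"object","properties":{"commands":{"type":"array","items":{"type":"array","items":{"type":"array","items":{"type":"number"}}}},"squeeze":{"type":"number"}},"required":["commands"]}

```bash
ls; mkdir -p pics; python3 - <<'E'
from station import bot, imaging
import cv2,numpy as np
np.set_printoptions(precision=4,suppress=True)
for n in ["side","top"]:
    im=imaging.read_camera(n); cv2.imwrite(f"pics/{n}0.png",cv2.resize(im[:,:,::-1],(800,600),interpolation=cv2.INTER_CUBIC))
    c=imaging.calibration(n); print(n,c["intrinsics"],c["extrinsics"])
print(bot.get_obs())
E
```

```text
pics
side [[379.3359   0.     257.7174]
 [  0.     379.3359 195.9243]
 [  0.       0.       1.    ]] [[ 0.9978  0.0408 -0.0521  0.6077]
 [ 0.0635 -0.3689  0.9273 -1.1555]
 [ 0.0186 -0.9286 -0.3707  0.5181]
 [ 0.      0.      0.      1.    ]]
top [[426.7872   0.     251.4086]
 [  0.     426.7872 196.7148]
 [  0.       0.       1.    ]] [[ 0.0142 -0.9988  0.0476  0.4824]
 [-0.9996 -0.0153 -0.0232 -0.1967]
 [ 0.0239 -0.0473 -0.9986  1.2205]
 [ 0.      0.      0.      1.    ]]
{'t': 0.1, 'q': array([ 1.1409,  0.4778,  0.0224,  1.5563, -0.0115,  1.1093, -0.0831]), 'joint_vel': array([ 0.001 , -0.0032, -0.0007, -0.0023, -0.0012, -0.0007,  0.0004]), 'joint_torque': array([  0.0048, -59.7755,   1.6127, -28.1953,   0.0125,   0.005 ,
         0.    ]), 'eef_pos': array([ 0.2133, -0.6399,  0.2304]), 'tool_rot': array([-0.0008,  0.9871,  0.1602, -0.0002]), 'contact_force': array([-0.7499,  0.0767, -0.0928]), 'torque': array([ 0.0076, -0.0222,  0.0125]), 'grasp_force': 0.0, 'gripper_width': 0.9965101546647364}
```

View pics/side0.png

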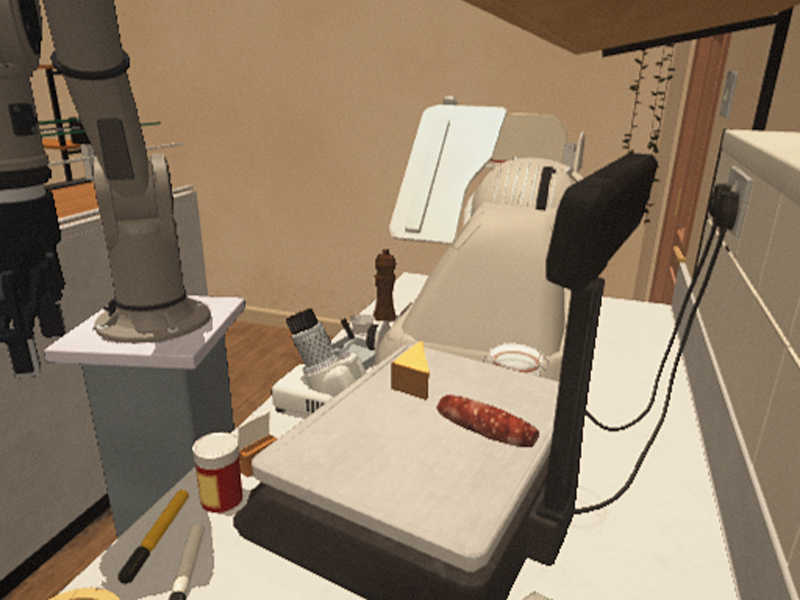

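View pics/top0.png

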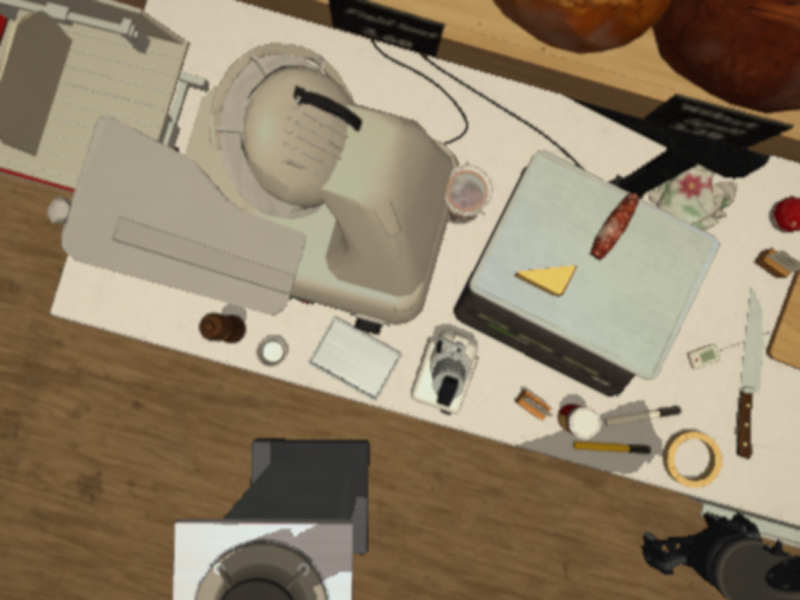

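The top view shows the drive unit at about (445,372), the tray at (355,357), the pot at (272,350), the mill at (220,327) and the card holder at (533,403), all in 800x600 pixels. The side view shows the drum at about (315,345) and the scale in front. I'll zoom in on the unit.

```bash
python3 - <<'E'
import cv2,numpy as np
from station import imaging
t=imaging.read_camera("top")[:,:,::-1]; s=imaging.read_camera("side")[:,:,::-1]
# top crop cols190-320 rows 200-270 x6 ; side crop cols 170-250 rows 190-270 x7
a=cv2.resize(t[198:268,192:322],None,fx=6,fy=6,interpolation=cv2.INTER_CUBIC); cv2.imwrite("pics/tc.png",a)
b=cv2.resize(s[190:270,170:260],None,fx=7,fy=7,interpolation=cv2.INTER_CUBIC); cv2.imwrite("pics/sc.png",b)
print(a.shape,b.shape)
E
```

```text
(420, 780, 3) (560, 630, 3)
```

View pics/tc.png

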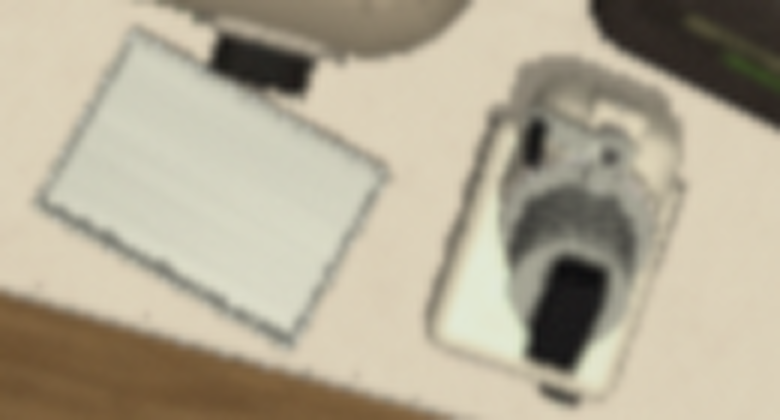

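View pics/sc.png

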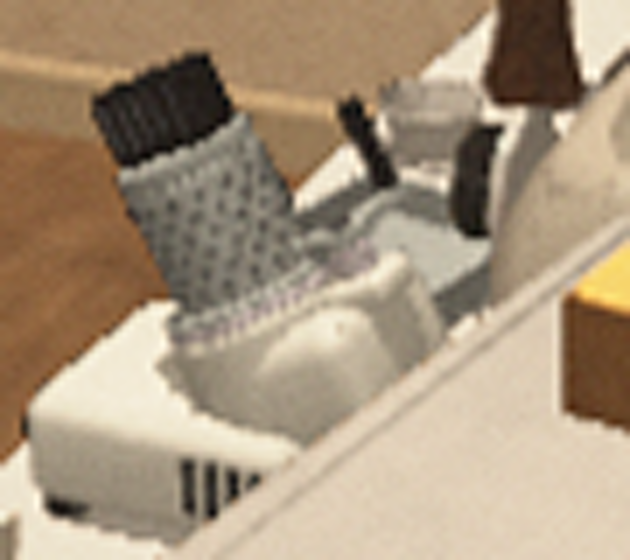

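The crops show the following:
- **Top crop:** grip bar front edge (525,355)-(578,370) and back edge (560,255)-(608,270), pin end at about (533,160), tray rim corners (135,28), (388,172), (292,345) and (38,200).
- **Side crop:** bar corners at about (95,103), (122,168) and (205,52), pin top at about (350,103).

Next I'll fit the poses.

```bash
cat > h.py <<'E'
import numpy as np, cv2
from scipy.optimize import least_squares
from scipy.spatial.transform import Rotation as R
from station import bot, imaging
np.set_printoptions(precision=4,suppress=True)
RH=np.array([[.883,0,-.469],[0,1,0],[.469,0,.883]]); CO=np.array([.016,0,.085])
def head(p): return (RH@(np.asarray(p,float).T)/1).T/1000+CO   # head mm -> unit m
def proj(n,P):
    c=imaging.calibration(n); E=np.linalg.inv(c["extrinsics"]); K=np.array(c["intrinsics"])
    p=(E[:3,:3]@np.atleast_2d(P).T).T+E[:3,3]; q=(K@p.T).T; return q[:,:2]/q[:,2:]
def pose(v): 
    Z=R.from_euler('z',v[2]).as_matrix(); return lambda P:(Z@np.atleast_2d(P).T).T+[v[0],v[1],0]
E
cat > fit.py <<'E'
from h import *
T=lambda u:(np.array(u)+.5)/6-.5+[192,198]
S=lambda u:(np.array(u)+.5)/7-.5+[170,190]
U=[("top",T([525,357]),head([-22,12,86])),("top",T([577,371]),head([-22,-12,86])),
("top",T([560,255]),head([22,12,58])),("top",T([608,270]),head([22,-12,58])),
("top",T([533,158]),head([46,34,46])),
("side",S([352,103]),head([46,34,46])),("side",S([97,105]),head([-22,0,86])),("side",S([122,166]),head([-22,-12,58])),("side",S([208,54]),head([22,0,86]))]
f=lambda v:np.concatenate([(proj(n,pose(v)(P))[0]-px) for n,px,P in U])
r=least_squares(f,[.6,-.15,-.3],loss='soft_l1'); print("unit",r.x,"\n",r.fun.reshape(-1,2)); u=r.x
t=np.array([[48,70,22],[48,-70,22],[-48,-70,22],[-48,70,22]])/1000
tp=[T(p) for p in [[135,28],[388,172],[292,345],[38,200]]]
g=lambda v:(proj("top",pose(v)(t))-tp).ravel()
r=least_squares(g,[.6,0,-.4]); print("tray",r.x,r.fun); w=r.x
np.save("fit.npy",np.array([u,w]))
for n,(o,f,sz) in {"top":((192,198),6,(70,130)),"side":((170,190),7,(80,90))}.items():
    im=imaging.read_camera(n)[:,:,::-1]; im=cv2.resize(im[o[1]:o[1]+sz[0],o[0]:o[0]+sz[1]],None,fx=f,fy=f,interpolation=cv2.INTER_CUBIC)
    def L(P,col):
        q=((proj(n,P)-o+.5)*f-.5).astype(np.int32); cv2.polylines(im,[q.reshape(-1,1,2)],True,col,1)
    a=np.linspace(0,6.28,40)
    C=lambda r,z:head(np.c_[r*np.cos(a),r*np.sin(a),0*a+z])
    for z in(58,86): L(pose(u)(head([[22,12,z],[22,-12,z],[-22,-12,z],[-22,12,z]])),(0,0,255))
    L(pose(u)(C(34,0)),(0,200,0)); L(pose(u)(C(26,58)),(0,200,0)); L(pose(u)(head([[46,34,11],[46,34,46.5]])),(255,0,0))
    for z in(0,.05): L(pose(u)(np.array([[.056,.046,z],[.056,-.046,z],[-.056,-.046,z],[-.056,.046,z]])),(255,0,255))
    L(pose(w)(t),(0,0,255))
    cv2.imwrite(f"pics/ov_{n}.png",im)
a=cv2.imread("pics/ov_top.png");b=cv2.imread("pics/ov_side.png")
b=b[:420,:480];c=np.hstack([a[:,:],b]);cv2.imwrite("pics/ov.png",cv2.resize(np.vstack([a[:,330:780],b[:420,:450]])if 0 else np.hstack([a[:,400:720],b]),(800,420)))
E
python3 fit.py
```

```text
unit [ 0.4207 -0.3163 -0.3113] 
 [[-0.546   0.3279]
 [-0.1156  1.0642]
 [ 0.0228 -2.549 ]
 [ 1.061  -1.9955]
 [-0.3662  0.6883]
 [-0.4171  0.1131]
 [ 1.1983 -1.602 ]
 [ 0.1804  1.522 ]
 [-1.2056  0.3625]]
tray [ 0.4492 -0.1579 -0.5004] [-0.1834 -0.9021  1.0895 -0.3026  0.1953  0.8663 -1.0912  0.3198]
```

View pics/ov.png

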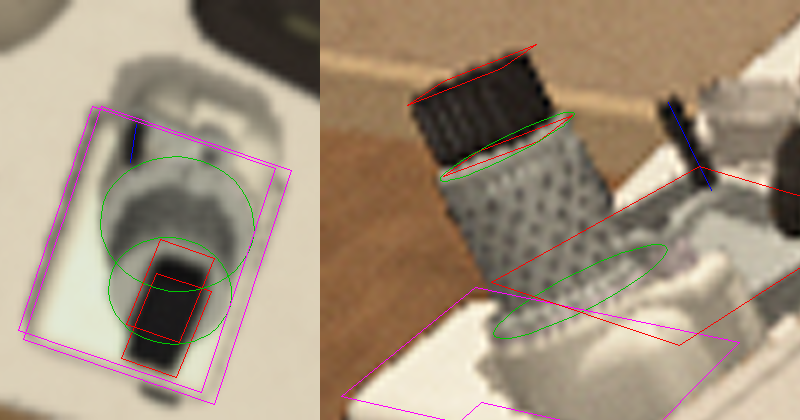

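The overlay fits well: the drum, flange, pin and base all line up to about 1 px, with the unit perhaps 1.5 mm too far forward. I'll use unit (0.422, -0.316, yaw -0.311) and tray (0.449, -0.158, yaw -0.50), and now plan the approach to the pin.

```bash
cat >> h.py <<'E'
u=np.array([.422,-.3163,-.3113]); w=np.array([.4492,-.1579,-.5004])
HR=R.from_euler('z',u[2]).as_matrix()@RH
def H(p): return pose(u)(head(p))[0]          # head mm -> world
def toolR(az): # tool z = -head z, tool y at azimuth az (deg) in head frame
    a=np.radians(az); y=np.array([np.cos(a),np.sin(a),0]); z=np.array([0,0,-1.]); return HR@np.c_[np.cross(y,z),y,z]
def cur():
    o=bot.get_obs(); return o,np.array(o["eef_pos"]),R.from_quat(np.roll(o["tool_rot"],-1)).as_matrix()
def delta(p,Rc,pt,Rt,n=''):
    rv=np.degrees(R.from_matrix(Rc.T@Rt).as_rotvec())
    print(n,"rot first:",rv,"|",np.linalg.norm(rv).round(1),"; shift(before rot)",Rc.T@(pt-p),"shift(after rot)",Rt.T@(pt-p))
def hf(p): return (HR.T@(p-pose(u)(CO)[0]))*1000   # world->head mm
E
python3 - <<'E'
from h import *
o,p,Rc=cur(); Rt=toolR(-45)
print(H([46,34,46]),H([46,34,110]),H([0,0,86]),hf(p))
delta(p,Rc,H([46,34,110]),Rt,'prepin')
c=imaging.calibration("top")
# scale front-left corner at z .13, card holder, pan edge
K=np.array(c["intrinsics"]);E=np.array(c["extrinsics"])
for px,z in [((297,195),.135),((390,240),.135),((341,258),.076),((187,192),.22),((195,155),.22)]:
    d=E[:3,:3]@np.linalg.inv(K)@[*px,1]; P=E[:3,3]+d*(z-E[2,3])/d[2]; print(px,P,hf(P))
E
```

```text
[ 0.4658 -0.2947  0.1472] [ 0.4372 -0.2855  0.2037] [ 0.3988 -0.3088  0.1609] [ -33.4289 -372.2218  183.0077]
prepin rot first: [-18.2712  21.2505  -8.5636] | 29.3 ; shift(before rot) [ 0.3245 -0.2657  0.0274] shift(after rot) [ 0.3434 -0.2311  0.073 ]
(297, 195) [ 0.5403 -0.3383  0.135 ] [114.7217  15.2759  -4.3284]
(390, 240) [ 0.4289 -0.5776  0.135 ] [  85.7765 -246.6242   11.0457]
(341, 258) [ 0.3762 -0.4658  0.076 ] [ -16.4154 -156.3773   -1.47  ]
(187, 192) [ 0.5388 -0.069   0.22  ] [ 80.501  271.1613 110.0767]
(195, 155) [ 0.6262 -0.0859  0.22  ] [158.5339 281.8585  68.6301]
```

Emit:
move_arm --commands '[[[0,0,0,-6.1,7.1,-2.85,0.03],[0,0,0,-6.1,7.1,-2.85,0.03],[0,0,0,-6.1,7.1,-2.85,0.03],[0.0286,-0.0193,0.0044,0,0,0,0.03],[0.0286,-0.0193,0.0044,0,0,0,0.03],[0.0286,-0.0193,0.0044,0,0,0,0.03],[0.0286,-0.0193,0.0044,0,0,0,0.03],[0.0286,-0.0193,0.0044,0,0,0,0.03],[0.0286,-0.0193,0.0044,0,0,0,0.03],[0.0286,-0.0193,0.0044,0,0,0,0.03],[0.0286,-0.0193,0.0044,0,0,0,0.03],[0.0286,-0.0193,0.0044,0,0,0,0.03],[0.0286,-0.0193,0.0044,0,0,0,0.03],[0.0286,-0.0193,0.0044,0,0,0,0.03],[0.0286,-0.0193,0.0044,0,0,0,0.03],[0,0,0,0,0,0,0.03],[0,0,0,0,0,0,0.03]]]' --squeeze 40

```text
t: 2.42
eef_pos: [0.4277, -0.2828, 0.2218]
tool_rot: [0.127, 0.943, 0.228, 0.207]
contact_force: [-0.5, -0.8, -0.1]
gripper_width: 0.353
grasp_force: 0.0
```

```bash
python3 - <<'E'
from h import *
o,p,Rc=cur(); print(o["t"],o["q"],hf(p),o["contact_force"],o["gripper_width"])
delta(p,Rc,H([46,34,90]),toolR(-45),'prepin z90')
E
```

```text
2.425 [ 0.9654  0.0494 -0.4443  2.262  -0.2237  0.3635 -0.38  ] [ 45.811   33.6317 130.5642] [-0.5015 -0.8314 -0.0774] 0.3534925476186584
prepin z90 rot first: [ 0.0847 -0.0387 -0.0033] | 0.1 ; shift(before rot) [ 0.0004 -0.0002  0.0406] shift(after rot) [ 0.0004 -0.0001  0.0406]
```

Emit:
move_arm --commands '[[[0,0,0.02,0,0,0,0.03],[0,0,0.02,0,0,0,0.03],[0,0,0.02,0,0,0,0.03],[0,0,0.01,0,0,0,0.03],[0,0,0.01,0,0,0,0.03],[0,0,0.01,0,0,0,0.03],[0,0,0,0,0,0,0.03],[0,0,0,0,0,0,0.03]]]'

```text
t: 3.42
eef_pos: [0.4681, -0.2961, 0.1438]
tool_rot: [0.126, 0.943, 0.227, 0.206]
contact_force: [-0.0, 0.1, 0.4]
gripper_width: 0.352
grasp_force: 0.0
```

```bash
python3 - <<'E'
from h import *
o,p,Rc=cur(); print(o["t"],o["q"],hf(p),o["contact_force"],o["gripper_width"])
a=imaging.read_camera("side")[:,:,::-1][165:255,180:260]; b=imaging.read_camera("top")[:,:,::-1][195:265,250:320]
cv2.imwrite("pics/c2.png",np.hstack([cv2.resize(a,(400,450),interpolation=3),cv2.resize(b,(400,450),interpolation=3)]))
E
```

```text
3.425 [ 0.9162  0.264  -0.4609  2.2549  0.1746  0.17   -0.7646] [46.7352 33.3544 41.6889] [-0.0131  0.0707  0.3956] 0.3522757563953358
```

View pics/c2.png

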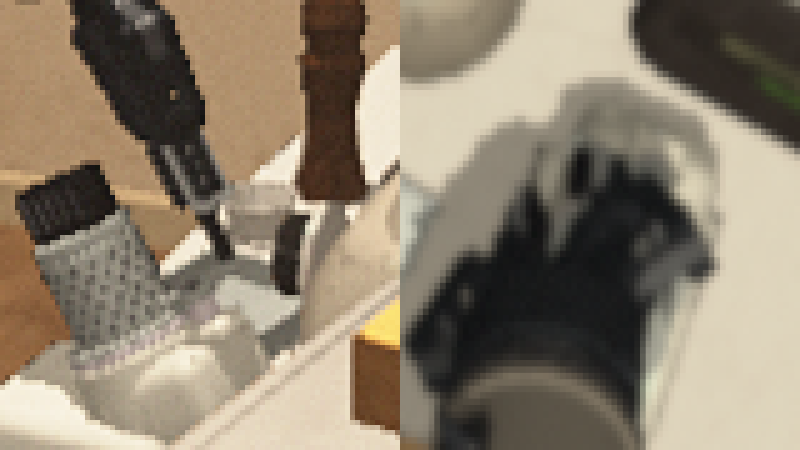

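The picture shows the gripper above the pin, with the pin top between the fingers, and the arm clear of the drum. Joint 6 is at its lower limit of 0.17, so I'll fit a quick arm model to plan tilts that stay in range.

```bash
cat > fk.py <<'E'
from h import *
import itertools
D=[([1.1409,.4778,.0224,1.5563,-.0115,1.1093,-.0831],[.2133,-.6399,.2304],[-.0008,.9871,.1602,-.0002]),
([.9654,.0494,-.4443,2.262,-.2237,.3635,-.38],[.4277,-.2828,.2218],[.127,.943,.228,.207]),
([.9162,.264,-.4609,2.2549,.1746,.17,-.7646],[.4681,-.2961,.1438],[.126,.943,.227,.206])]
Rq=lambda q:R.from_quat(np.roll(q,-1))
def fk(q,P,s):
    c0,h,L1,a,L2,b,Lt,c7=P
    M=R.from_euler('z',c0+s[0]*q[0]); p=np.array([0,0,h])
    M=M*R.from_euler('y',q[1]); p=p+M.apply([0,0,L1]); M=M*R.from_euler('z',s[1]*q[2]); p=p+M.apply([a,0,0])
    M=M*R.from_euler('y',q[3]); p=p+M.apply([b,0,L2]); M=M*R.from_euler('z',s[2]*q[4])
    M=M*R.from_euler('y',q[5]); p=p+M.apply([0,0,Lt]); return p,M*R.from_euler('z',s[3]*q[6]+c7)
def fit():
    best=None
    for s in itertools.product([-1,1],repeat=4):
        for c0 in(-.1,3):
          for c7 in(0,1.57,3.14,-1.57):
            f=lambda P:np.concatenate([np.r_[fk(q,P,s)[0]-p,.3*(fk(q,P,s)[1].inv()*Rq(o)).as_rotvec()] for q,p,o in D]+[.02*(P[[1,2,4,6]]-[.34,.4,.4,.3]),.02*P[[3,5]]])
            r=least_squares(f,[c0,.34,.4,0,.4,0,.3,c7])
            if best is None or r.cost<best[0]: best=(r.cost,r.x,s,r.fun)
    return best
if __name__=="__main__":
    b=fit(); print(b); np.save("fk.npy",np.r_[b[1],b[2]])
E
python3 fk.py
```

```text
(np.float64(0.0001789840542932215), array([-0.0884,  0.1712,  0.502 ,  0.0414,  0.4334, -0.0436,  0.2129,
        1.4894]), (-1, -1, -1, -1), array([ 0.0026,  0.0009, -0.    , -0.    , -0.    , -0.0021,  0.0012,
        0.0022,  0.0025,  0.0082,  0.0093,  0.0008,  0.0003,  0.0007,
       -0.0025,  0.0083,  0.009 ,  0.0012, -0.0034,  0.002 ,  0.0007,
       -0.0017,  0.0008, -0.0009]))
```

```bash
cat > ik.py <<'E'
from fk import *
P=np.load("fk.npy"); s=P[8:]; P=P[:8]
lo=np.array([-2.96,-.34,-1.41,.24,-1.37,.17,-2.96]);hi=np.array([2.96,2.1,1.46,2.44,4.51,1.92,2.96])
def ik(pt,Rt,q0):
    T=R.from_matrix(Rt)
    def f(q): p,M=fk(q,P,s); return np.r_[(p-pt)*1,.2*(M.inv()*T).as_rotvec(),1e-4*(q-q0)]
    r=least_squares(f,np.clip(q0,lo+.01,hi-.01),bounds=(lo,hi)); return r.x,np.abs(r.fun[:6]).max()*1000
def tilt(Rt,deg): # lean toward vertical by deg about head +y
    a=HR[:,1]*np.radians(deg); return R.from_rotvec(a).as_matrix()@Rt
if __name__=="__main__":
    q0=np.array(D[2][0])
    for th in(0,.8,1.6):
        for d in(0,8,15):
            q,e=ik(H([46+34*np.sin(th),34*np.cos(th),27]),tilt(toolR(-45),d),q0); print("pin",th,d,q,round(e,2))
    for z in(61,110):
      for az in(-60,-90,-120):
        for d in(0,10):
            q,e=ik(H([0,0,z]),tilt(toolR(az),d),q0); print("drum",z,az,d,q,round(e,2))
E
python3 ik.py
```

```text
pin 0 0 [ 1.0802  0.3265 -0.6435  2.2441  0.3671  0.17   -0.9282] 0.0
pin 0 8 [ 0.9141  0.3202 -0.4739  2.1719  0.1628  0.348  -0.7478] 0.0
pin 0 15 [ 0.868   0.3438 -0.4438  2.1069  0.1895  0.508  -0.7823] 0.0
pin 0.8 0 [ 0.994   0.3272 -0.5406  2.1781  0.1425  0.2108 -0.7048] 0.0
pin 0.8 8 [ 0.9145  0.3409 -0.4737  2.1045  0.1625  0.3972 -0.7385] 0.0
pin 0.8 15 [ 0.8684  0.3657 -0.4434  2.0381  0.1891  0.557  -0.7718] 0.0
pin 1.6 0 [ 1.0523  0.3514 -0.5682  2.1352  0.1341  0.2422 -0.6558] 0.0
pin 1.6 8 [ 0.9581  0.362  -0.4849  2.0614  0.1527  0.4258 -0.69  ] 0.0
pin 1.6 15 [ 0.9012  0.385  -0.4427  1.9947  0.1804  0.5838 -0.7249] 0.0
drum 61 -60 0 [ 1.2182  0.2353 -0.6419  2.3337 -0.2587  0.17   -0.4843] 0.0
drum 61 -60 10 [ 0.988   0.2365 -0.4237  2.2481 -0.038   0.3835 -0.7293] 0.0
drum 61 -90 0 [ 1.2036  0.2328 -0.6251  2.3337 -0.2865  0.1713 -0.981 ] 0.0
drum 61 -90 10 [ 0.9254  0.2306 -0.3526  2.2481 -0.0876  0.3847 -1.2057] 0.0
drum 61 -120 0 [ 1.0793  0.2157 -0.4841  2.3337 -0.4857  0.1852 -1.3122] 0.0
drum 61 -120 10 [ 0.8211  0.2235 -0.235   2.2481 -0.1645  0.3882 -1.6561] 0.0
drum 110 -60 0 [ 1.2583  0.1033 -0.6259  2.3388 -0.4692  0.3011 -0.2828] 0.0
drum 110 -60 10 [ 1.0716  0.1297 -0.4729  2.2538 -0.1249  0.4842 -0.6387] 0.0
drum 110 -90 0 [ 1.1447  0.0962 -0.5048  2.3388 -0.5156  0.3083 -0.7619] 0.0
drum 110 -90 10 [ 1.0116  0.1261 -0.408   2.2538 -0.146   0.4855 -1.142 ] 0.0
drum 110 -120 0 [ 1.0611  0.0923 -0.4162  2.3388 -0.5449  0.3133 -1.2575] 0.0
drum 110 -120 10 [ 0.9275  0.1221 -0.3173  2.2538 -0.1736  0.4875 -1.6389] 0.0
```

```bash
python3 - <<'E'
from ik import *
o,p,Rc=cur(); Rt=tilt(toolR(-45),10); delta(p,Rc,H([46,34,27]),Rt)
prev=H([46,34,27])
for th in(.35,.7,1.05,1.4,1.65):
    t=H([46+34*np.sin(th),34*np.cos(th),27]); print(th,Rt.T@(t-prev)); prev=t
print("hz in tool",Rt.T@HR[:,2])
E
```

```text
rot first: [ 7.0887 -7.0649 -0.0213] | 10.0 ; shift(before rot) [-0.0003 -0.001   0.0148] shift(after rot) [0.0015 0.0008 0.0147]
0.35 [ 0.0067  0.0096 -0.002 ]
0.7 [ 0.0029  0.0113 -0.0018]
1.05 [-0.0011  0.0117 -0.0013]
1.4 [-0.0051  0.0107 -0.0007]
1.65 [-0.0057  0.0063 -0.0001]
hz in tool [-0.1227 -0.1227 -0.9845]
```

Emit:
move_arm --commands '[[[0,0,0,3.55,-3.55,0,0.03],[0,0,0,3.55,-3.55,0,0.03],[0.0005,0.0003,0.005,0,0,0,0.03],[0.0005,0.0003,0.005,0,0,0,0.03],[0.0005,0.0002,0.005,0,0,0,0.03],[0,0,0,0,0,0,0.018],[0,0,0,0,0,0,0.018],[0,0,0,0,0,0,0.018]]]' --squeeze 20

```text
t: 4.53
eef_pos: [0.4744, -0.2972, 0.1298]
tool_rot: [0.081, 0.96, 0.232, 0.133]
contact_force: [-0.6, -0.2, -0.3]
gripper_width: 0.212
grasp_force: 0.0
```

```bash
python3 - <<'E'
from ik import *
o,p,Rc=cur(); Rt=tilt(toolR(-45),10); print(o["t"],o["q"],hf(p),o["contact_force"],o["gripper_width"],o["grasp_force"]);delta(p,Rc,H([46,34,27]),Rt)
E
```

```text
4.525 [ 0.8364  0.3254 -0.4169  2.1326  0.2143  0.4067 -0.8213] [45.7634 34.2437 26.4547] [-0.5757 -0.1882 -0.3144] 0.21217103001109539 0.0
 rot first: [-0.0392  0.0254  0.0001] | 0.0 ; shift(before rot) [-0.0001  0.0003 -0.0006] shift(after rot) [-0.0001  0.0003 -0.0006]
```

Emit:
move_arm --commands '[[[0.0022,0.0032,-0.0007,0,0,0,0.018],[0.0022,0.0032,-0.0007,0,0,0,0.018],[0.0022,0.0032,-0.0007,0,0,0,0.018],[0.001,0.0038,-0.0006,0,0,0,0.018],[0.001,0.0038,-0.0006,0,0,0,0.018],[0.001,0.0038,-0.0006,0,0,0,0.018],[-0.0004,0.0039,-0.0004,0,0,0,0.018],[-0.0004,0.0039,-0.0004,0,0,0,0.018],[-0.0004,0.0039,-0.0004,0,0,0,0.018],[-0.0017,0.0036,-0.0002,0,0,0,0.018],[-0.0017,0.0036,-0.0002,0,0,0,0.018],[-0.0017,0.0036,-0.0002,0,0,0,0.018],[-0.0028,0.0031,0,0,0,0,0.018],[-0.0028,0.0031,0,0,0,0,0.018],[0,0,0,0,0,0,0.018]]]'

```text
t: 6.4
eef_pos: [0.4915, -0.3422, 0.1454]
tool_rot: [0.081, 0.96, 0.232, 0.133]
contact_force: [-0.1, 0.9, -0.3]
gripper_width: 0.208
grasp_force: 0.3
```

```bash
python3 - <<'E'
from ik import *
o,p,Rc=cur(); print(o["t"],o["q"],hf(p),o["contact_force"],o["gripper_width"],o["grasp_force"])
# next: back off along hz 70mm, then to drum pre-grasp
Rt=tilt(toolR(-90),10); delta(p,Rc,H([0,0,120]),Rt); print("hz tool",Rt.T@HR[:,2])
E
```

```text
6.4 [ 0.9025  0.362  -0.4317  2.0312  0.1873  0.4779 -0.7322] [79.6177 -3.329  26.1151] [-0.0544  0.9497 -0.2696] 0.20750567741209902 0.31341785565018654
 rot first: [-0.0016  0.0695 44.9574] | 45.0 ; shift(before rot) [-0.0648 -0.0693 -0.0785] shift(after rot) [-0.0947 -0.0033 -0.0786]
hz tool [-0.1736 -0.     -0.9845]
```

Emit:
move_arm --commands '[[[0,0,0,0,0,0,0.03],[0,0,0,0,0,0,0.03],[-0.0018,-0.0018,-0.0148,0,0,0,0.03],[-0.0018,-0.0018,-0.0148,0,0,0,0.03],[-0.0018,-0.0018,-0.0148,0,0,0,0.03],[-0.0018,-0.0018,-0.0148,0,0,0,0.03],[0,0,0,0,0,9,0.05],[0,0,0,0,0,9,0.06],[0,0,0,0,0,9,0.06],[0,0,0,0,0,9,0.06],[0,0,0,0,0,9,0.06],[-0.0169,-0.0007,-0.0039,0,0,0,0.06],[-0.0169,-0.0007,-0.0039,0,0,0,0.06],[-0.0169,-0.0007,-0.0039,0,0,0,0.06],[-0.0169,-0.0007,-0.0039,0,0,0,0.06],[-0.0169,-0.0007,-0.0039,0,0,0,0.06],[0,0,0,0,0,0,0.06]]]'

```text
t: 8.52
eef_pos: [0.3825, -0.3028, 0.191]
tool_rot: [0.024, 0.976, -0.153, 0.153]
contact_force: [1.5, 0.4, 0.5]
gripper_width: 0.703
grasp_force: 0.0
```

```bash
python3 - <<'E'
from ik import *
o,p,Rc=cur(); print(o["t"],o["q"],hf(p),o["contact_force"],o["gripper_width"],o["grasp_force"])
Rt=tilt(toolR(-90),10); delta(p,Rc,H([0,0,63]),Rt)
a=imaging.read_camera("side")[:,:,::-1][165:255,180:260]; b=imaging.read_camera("top")[:,:,::-1][195:265,250:320]
cv2.imwrite("pics/c3.png",np.hstack([cv2.resize(a,(400,450),interpolation=3),cv2.resize(b,(400,450),interpolation=3)]))
E
```

```text
8.525 [ 0.942   0.1082 -0.3597  2.2207 -0.0928  0.5213 -1.2193] [ -1.2868   0.8033 120.6344] [1.454  0.3711 0.5472] 0.702718206069259 0.0
 rot first: [ 0.0164  0.1147 -0.0387] | 0.1 ; shift(before rot) [0.0114 0.0008 0.0565] shift(after rot) [0.0113 0.0008 0.0566]
```

View pics/c3.png

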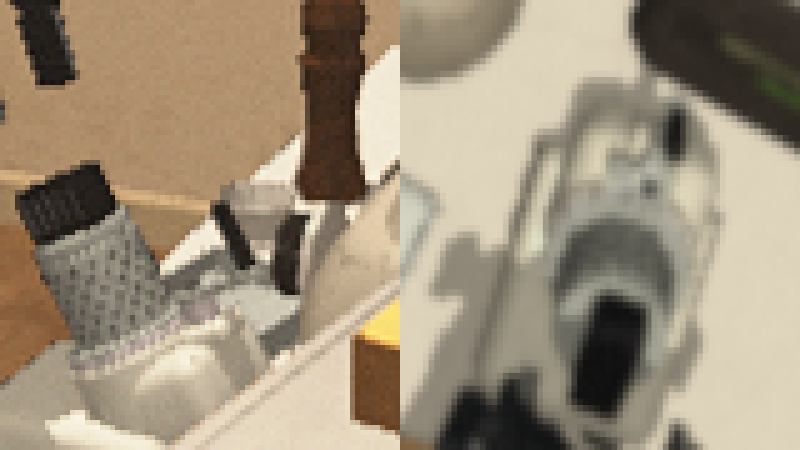

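The pin is now at the back right, at about (675,130) in the top part, so the catch is open. The bar sits between the open fingers. I'll descend and close lightly.

Emit:
move_arm --commands '[[[0.0014,0.0001,0.0071,0,0,0,0.06],[0.0014,0.0001,0.0071,0,0,0,0.06],[0.0014,0.0001,0.0071,0,0,0,0.06],[0.0014,0.0001,0.0071,0,0,0,0.06],[0.0014,0.0001,0.0071,0,0,0,0.06],[0.0014,0.0001,0.0071,0,0,0,0.06],[0.0014,0.0001,0.0071,0,0,0,0.06],[0.0014,0.0001,0.0069,0,0,0,0.06],[0,0,0,0,0,0,0.06],[0,0,0,0,0,0,0.04],[0,0,0,0,0,0,0.02],[0,0,0,0,0,0,0.018],[0,0,0,0,0,0,0.018],[0,0,0,0,0,0,0.018],[0,0,0,0,0,0,0.018]]]' --squeeze 20

```text
t: 10.5
eef_pos: [0.41, -0.3141, 0.1413]
tool_rot: [0.025, 0.976, -0.154, 0.154]
contact_force: [-1.0, -4.6, -0.6]
gripper_width: 0.276
grasp_force: 24.5
```

```bash
cat > st.py <<'E'
from ik import *
o,p,Rc=cur(); F=HR.T@o["contact_force"]; 
d=R.from_matrix(HR.T@Rc@(HR.T@tilt(toolR(-90),10)).T).as_rotvec()
print(o["t"],"q",o["q"],"tcp head mm",hf(p),"F head",F,"M head",HR.T@o["torque"],"w",o["gripper_width"]*85.4,"g",o["grasp_force"],"rot deg",np.degrees(d))
E
python3 st.py
```

```text
10.5 q [ 0.8799  0.2356 -0.3302  2.2143 -0.0034  0.3996 -1.3113] tcp head mm [ 1.6329 -1.6138 62.8425] F head [ 0.1485 -4.7233 -0.7395] M head [-1.0749  0.3595  0.1753] w 23.576262521609948 g 24.48025345802307 rot deg [-0.1264 -0.0004 -0.0743]
```

Emit:
move_arm --commands '[[[0,0.0009,0,0,0,0,0.018],[0,0.0008,0,0,0,0,0.018],[0,0,0,0,0,0,0.018],[0,0,0,0,0,0,0.01],[0,0,0,0,0,0,0.01],[0,0,0,0,0,0,0.01]]]' --squeeze 80

```text
t: 11.25
eef_pos: [0.41, -0.3144, 0.1414]
tool_rot: [0.024, 0.976, -0.153, 0.154]
contact_force: [-4.2, -1.5, 6.3]
gripper_width: 0.265
grasp_force: 79.2
```

```bash
python3 st.py
```

```text
11.25 q [ 0.8835  0.2363 -0.3325  2.2131 -0.0062  0.4012 -1.306 ] tcp head mm [ 1.6819 -1.9108 62.9084] F head [-0.1316 -2.7297  7.213 ] M head [-0.2753  0.6493 -0.027 ] w 22.601844771920856 g 79.15911912918091 rot deg [-0.0305  0.0269 -0.0237]
```

Emit:
move_arm --commands '[[[0,0,0,-1.2,0,-6.9,0.01],[0,0,0,-1.2,0,-6.9,0.01],[-5e-05,0,-0.0003,-1.2,0,-6.9,0.01],[-5e-05,0,-0.0003,-1.2,0,-6.9,0.01],[0,0,0,1.2,0,6.9,0.01],[-5e-05,0,-0.0003,1.2,0,6.9,0.01],[-5e-05,0,-0.0003,1.2,0,6.9,0.01],[-5e-05,0,-0.0003,1.2,0,6.9,0.01],[-5e-05,0,-0.0003,1.2,0,6.9,0.01],[-5e-05,0,-0.0003,1.2,0,6.9,0.01],[-5e-05,0,-0.0003,1.2,0,6.9,0.01],[-5e-05,0,-0.0003,1.2,0,6.9,0.01]]]'

```text
t: 12.75
eef_pos: [0.4089, -0.315, 0.143]
tool_rot: [-0.054, 0.911, -0.377, 0.162]
contact_force: [1.7, -7.4, -8.1]
gripper_width: 0.263
grasp_force: 79.0
```

```bash
python3 st.py
```

```text
12.75 q [ 0.9397  0.2465 -0.3231  2.2029 -0.2529  0.4245 -1.5019] tcp head mm [ 1.6875 -2.7673 64.7971] F head [-0.3493 -6.464  -9.0013] M head [-1.6956  0.0822  0.5389] w 22.458758984503095 g 78.9581286907196 rot deg [ -0.1563  -0.0349 -28.2116]
```

Emit:
move_arm --commands '[[[0,0,0,-1.2,0,-6.9,0.01],[-5e-05,0,-0.0003,-1.2,0,-6.9,0.01],[-5e-05,0,-0.0003,-1.2,0,-6.9,0.01],[-5e-05,0,-0.0003,-1.2,0,-6.9,0.01],[-5e-05,0,-0.0003,-1.2,0,-6.9,0.01],[-5e-05,0,-0.0003,-1.2,0,-6.9,0.01],[-5e-05,0,-0.0003,-1.2,0,-6.9,0.01],[-5e-05,0,-0.0003,-1.2,0,-6.9,0.01]]]'

```text
t: 13.75
eef_pos: [0.4082, -0.3121, 0.1444]
tool_rot: [0.1, 0.982, 0.08, 0.137]
contact_force: [3.6, 0.7, -7.0]
gripper_width: 0.263
grasp_force: 79.4
```

```bash
python3 st.py
```

```text
13.75 q [ 0.839   0.2098 -0.3448  2.2496  0.2352  0.3616 -1.1013] tcp head mm [ 0.9973 -0.1705 66.6827] F head [-0.4677  1.8088 -7.7292] M head [ 0.7165  0.2634 -0.4158] w 22.430287988842558 g 79.44150567054749 rot deg [ 0.2174  0.0734 28.2377]
```

Emit:
move_arm --commands '[[[0,0,0,1.2,0,6.9,0.01],[-6e-05,0,-0.00035,1.2,0,6.9,0.01],[-6e-05,0,-0.00035,1.2,0,6.9,0.01],[-6e-05,0,-0.00035,1.2,0,6.9,0.01],[-6e-05,0,-0.00035,1.2,0,6.9,0.01],[-6e-05,0,-0.00035,1.2,0,6.9,0.01],[-6e-05,0,-0.00035,1.2,0,6.9,0.01],[-6e-05,0,-0.00035,1.2,0,6.9,0.01],[0,0,0,-1.2,0,-6.9,0.01],[-6e-05,0,-0.00035,-1.2,0,-6.9,0.01],[-6e-05,0,-0.00035,-1.2,0,-6.9,0.01],[-6e-05,0,-0.00035,-1.2,0,-6.9,0.01],[-6e-05,0,-0.00035,-1.2,0,-6.9,0.01],[-6e-05,0,-0.00035,-1.2,0,-6.9,0.01],[-6e-05,0,-0.00035,-1.2,0,-6.9,0.01],[-6e-05,0,-0.00035,-1.2,0,-6.9,0.01]]]'

```text
t: 15.75
eef_pos: [0.4059, -0.3113, 0.1487]
tool_rot: [0.1, 0.982, 0.08, 0.137]
contact_force: [3.9, -0.2, -8.9]
gripper_width: 0.264
grasp_force: 79.7
```

```bash
python3 st.py
```

```text
15.75 q [ 0.8492  0.1991 -0.353   2.2499  0.2224  0.3715 -1.0877] tcp head mm [ 0.8721 -0.1646 71.6072] F head [-0.8266  0.97   -9.6665] M head [ 0.5458  0.269  -0.3185] w 22.57727725384832 g 79.68562602996826 rot deg [ 0.2241  0.0872 28.2382]
```

Emit:
move_arm --commands '[[[0,0,0,1.2,0,6.9,0.01],[-6e-05,0,-0.00035,1.2,0,6.9,0.01],[-6e-05,0,-0.00035,1.2,0,6.9,0.01],[-6e-05,0,-0.00035,1.2,0,6.9,0.01],[-6e-05,0,-0.00035,1.2,0,6.9,0.01],[-6e-05,0,-0.00035,1.2,0,6.9,0.01],[-6e-05,0,-0.00035,1.2,0,6.9,0.01],[-6e-05,0,-0.00035,1.2,0,6.9,0.01],[0,0,0,-1.2,0,-6.9,0.01],[-6e-05,0,-0.00035,-1.2,0,-6.9,0.01],[-6e-05,0,-0.00035,-1.2,0,-6.9,0.01],[-6e-05,0,-0.00035,-1.2,0,-6.9,0.01],[-6e-05,0,-0.00035,-1.2,0,-6.9,0.01],[-6e-05,0,-0.00035,-1.2,0,-6.9,0.01],[-6e-05,0,-0.00035,-1.2,0,-6.9,0.01],[-6e-05,0,-0.00035,-1.2,0,-6.9,0.01]]]'

```text
t: 17.75
eef_pos: [0.4037, -0.3106, 0.1531]
tool_rot: [0.1, 0.982, 0.08, 0.137]
contact_force: [4.2, -2.6, -8.1]
gripper_width: 0.264
grasp_force: 79.9
```

```bash
python3 st.py
```

```text
17.75 q [ 0.859   0.1882 -0.3606  2.25    0.2094  0.3814 -1.0738] tcp head mm [ 0.931  -0.1602 76.6106] F head [ 0.4194 -1.2411 -9.3762] M head [ 0.3483  0.0625 -0.2699] w 22.536405186374587 g 79.89537477493286 rot deg [ 0.2223  0.0859 28.2606]
```

Emit:
move_arm --commands '[[[0,0,0,1.2,0,6.9,0.01],[-6e-05,0,-0.00035,1.2,0,6.9,0.01],[-6e-05,0,-0.00035,1.2,0,6.9,0.01],[-6e-05,0,-0.00035,1.2,0,6.9,0.01],[-6e-05,0,-0.00035,1.2,0,6.9,0.01],[-6e-05,0,-0.00035,1.2,0,6.9,0.01],[-6e-05,0,-0.00035,1.2,0,6.9,0.01],[-6e-05,0,-0.00035,1.2,0,6.9,0.01],[0,0,0,-1.2,0,-6.9,0.01],[-6e-05,0,-0.00035,-1.2,0,-6.9,0.01],[-6e-05,0,-0.00035,-1.2,0,-6.9,0.01],[-6e-05,0,-0.00035,-1.2,0,-6.9,0.01],[-6e-05,0,-0.00035,-1.2,0,-6.9,0.01],[-6e-05,0,-0.00035,-1.2,0,-6.9,0.01],[-6e-05,0,-0.00035,-1.2,0,-6.9,0.01],[-6e-05,0,-0.00035,-1.2,0,-6.9,0.01]]]'

```text
t: 19.75
eef_pos: [0.4011, -0.3103, 0.1579]
tool_rot: [0.1, 0.982, 0.08, 0.137]
contact_force: [-0.6, 0.3, -2.4]
gripper_width: 0.264
grasp_force: 80.9
```

```bash
python3 st.py
```

```text
19.75 q [ 0.8686  0.1764 -0.367   2.25    0.1966  0.3923 -1.0595] tcp head mm [ 0.8491 -0.7402 82.0451] F head [-1.6979  0.1472 -1.7714] M head [ 0.1108  0.4695 -0.0657] w 22.54761730919476 g 80.92979907989502 rot deg [ 0.1699  0.1165 28.2741]
```

The pull force has dropped to the drum's weight, so the friction zone is passed. I'll draw the drum clear along the axis while turning it back.

Emit:
move_arm --commands '[[[-0.0005,0,-0.0025,1.2,0,6.9,0.01],[-0.0005,0,-0.003,1.2,0,6.9,0.01],[-0.0006,0,-0.0035,1.2,0,6.9,0.01],[-0.0007,0,-0.004,1.2,0,6.9,0.01],[-0.0007,0,-0.004,1.2,0,6.9,0.01],[-0.0007,0,-0.004,1.2,0,6.9,0.01],[-0.0007,0,-0.004,1.2,0,6.9,0.01],[-0.0007,0,-0.004,1.2,0,6.9,0.01],[-0.001,0,-0.006,0,0,0,0.01],[-0.001,0,-0.006,0,0,0,0.01],[0,0,0,0,0,0,0.01]]]'

```text
t: 21.12
eef_pos: [0.383, -0.3052, 0.1957]
tool_rot: [-0.053, 0.912, -0.374, 0.162]
contact_force: [0.8, -0.6, -2.0]
gripper_width: 0.263
grasp_force: 80.9
```

```bash
python3 st.py; cat > pl.py <<'E'
from ik import *
o,p,Rc=cur(); dz=np.array([-.1736,0,-.9845])
# target: drum upright, tool x azimuth az
def up(az):
    # drum axes in tool frame: x' ~ tool x perp dz
    x=np.array([1,0,0.])-dz*dz[0]; x/=np.linalg.norm(x); Dt=np.c_[x,np.cross(dz,x),dz]  # drum->tool
    return R.from_euler('z',np.radians(az)).as_matrix()@Dt.T
az=-45; Rt=up(az); tgt=pose(w)([0,-.022,.09])[0]
print("target",tgt); delta(p,Rc,p,Rt,'upright'); print("up30 in cur",Rc.T@[0,0,.03])
d=tgt-p; print("world d",d,"in Rt xy",Rt.T@[d[0],d[1],0],"z unit in Rt",Rt.T@[0,0,1])
for zz in(.23,.09): print(ik(np.r_[tgt[:2],zz],Rt,o["q"]))
print(ik(p+[0,0,.04],Rt,o["q"]))
c=imaging.calibration("top");K=np.array(c["intrinsics"]);E=np.array(c["extrinsics"])
for px,z in [((266,205),.15),((235,210),.1),((187,192),.22)]:
    v=E[:3,:3]@np.linalg.inv(K)@[*px,1]; print(px,E[:3,3]+v*(z-E[2,3])/v[2])
E
python3 pl.py
```

```text
21.125 q [ 0.9756  0.118  -0.3213  2.2038 -0.2883  0.5579 -1.4631] tcp head mm [  1.9887  -1.4078 124.2192] F head [-0.07   -0.3555 -2.2314] M head [-0.1023  0.4692  0.0133] w 22.441702634632673 g 80.9288763999939 rot deg [ -0.0712   0.0218 -27.9037]
target [ 0.4386 -0.1772  0.09  ]
upright rot first: [-12.7928 -24.7986   1.5033] | 27.9 ; shift(before rot) [0. 0. 0.] shift(after rot) [0. 0. 0.]
up30 in cur [ 0.0076 -0.0066 -0.0283]
world d [ 0.0557  0.128  -0.1057] in Rt xy [-0.0504 -0.1298  0.0089] z unit in Rt [-0.1736  0.     -0.9845]
(array([ 0.6669,  0.1917, -0.3875,  2.0163,  0.0019,  1.1073, -2.0702]), np.float64(6.302476678737882e-05))
(array([ 0.5163,  0.3732, -0.2285,  2.1502,  0.021 ,  0.7882, -2.0689]), np.float64(7.53987796184302e-05))
(array([ 0.8348,  0.2148, -0.2791,  1.9626,  0.0378,  1.1454, -1.8112]), np.float64(3.9455162526014356e-05))
(266, 205) [ 0.5132 -0.2585  0.15  ]
(235, 210) [ 0.5003 -0.1802  0.1   ]
(187, 192) [ 0.5388 -0.069   0.22  ]
```

```bash
python3 - <<'E'
from h import *
def ray(n,px):
    c=imaging.calibration(n);K=np.array(c["intrinsics"]);E=np.array(c["extrinsics"]); v=E[:3,:3]@np.linalg.inv(K)@[*px,1]; return E[:3,3],v/np.linalg.norm(v)
def tri(a,b):
    (o1,d1),(o2,d2)=ray("top",a),ray("side",b); A=np.c_[d1,-d2]; t=np.linalg.lstsq(A,o2-o1,rcond=None)[0]; P,Q=o1+t[0]*d1,o2+t[1]*d2; return (P+Q)/2,np.linalg.norm(P-Q)
T=lambda u:(np.array(u)+.5)/6-.5+[192,198]
S=lambda u:(np.array(u)+.5)/7-.5+[170,190]
print(tri(T([262,65]),S([475,180])))
print(tri(T([260,82]),S([460,180])))
E
```

```text
(array([ 0.5008, -0.1809,  0.0672]), np.float64(0.00870312165268683))
(array([ 0.4938, -0.18  ,  0.0665]), np.float64(0.007273017455973276))
```

```bash
sed -i 's/^az=-45.*/tgt=pose(w)([-.004,-.022,.09])[0]/; s/^print("target.*//; s/^d=tgt-p.*//; s/^for zz.*//; s/^print(ik.*//' pl.py; python3 - <<'E'
exec(open('pl.py').read().split("c=imaging")[0])
q=o["q"]
for az in(-45,0,50,100,130,150):
    q,e=ik(p+[0,0,.035],up(az),q); print("at unit",az,q,round(e,3))
for az in (100,130,150):
  for zz in(.23,.07):
    print("tray",az,zz,*ik(np.r_[tgt[:2],zz],up(az),np.r_[.6,.25,-.3,2.1,0,.9,1.2]))
E
```

```text
at unit -45 [ 0.832   0.2197 -0.2763  1.969   0.0389  1.1342 -1.812 ] 0.0
at unit 0 [ 0.8648  0.2122 -0.3721  1.9869  0.1925  1.1112 -1.1681] 0.0
at unit 50 [ 0.9524  0.1694 -0.4928  2.0516  0.3038  0.988  -0.4008] 0.0
at unit 100 [ 1.0692  0.1158 -0.5774  2.1192  0.2599  0.8205  0.5123] 0.0
at unit 130 [ 1.1632  0.1    -0.6323  2.1396  0.1478  0.7568  1.1441] 0.0
at unit 150 [ 1.2955  0.108  -0.7453  2.1404  0.0759  0.7496  1.5625] 0.0
tray 100 0.23 [ 0.4864  0.08   -0.2753  2.147   0.236   0.8508  0.2442] 7.930821508406263e-05
tray 100 0.07 [0.1077 0.3239 0.1345 2.3014 0.2573 0.4485 0.1867] 0.00018046375318270914
tray 130 0.23 [ 0.5514  0.0542 -0.3071  2.1775  0.1522  0.7679  0.849 ] 3.10472862738443e-05
tray 130 0.07 [ 0.2732  0.3028 -0.021   2.3344  0.2664  0.3654  0.7163] 0.00011937147490620711
tray 150 0.23 [ 0.5893  0.046  -0.3159  2.1868  0.0623  0.7396  1.2866] 1.1914421987543892e-05
tray 150 0.07 [ 0.438   0.301  -0.1762  2.3446  0.2436  0.337   1.1047] 6.004468583661917e-05
```

Emit:
move_arm --commands '[[[0.0034,-0.0029,-0.0126,0,0,0,0.01],[0.0034,-0.0029,-0.0126,0,0,0,0.01],[0.0034,-0.0029,-0.0126,0,0,0,0.01],[0,0,0,-4.27,-8.27,0.5,0.01],[0,0,0,-4.27,-8.27,0.5,0.01],[0,0,0,-4.27,-8.27,0.5,0.01],[0,0,0,-1.65,0,-9.35,0.01],[0,0,0,-1.65,0,-9.35,0.01],[0,0,0,-1.65,0,-9.35,0.01],[0,0,0,-1.65,0,-9.35,0.01],[0,0,0,-1.65,0,-9.35,0.01],[0,0,0,-1.65,0,-9.35,0.01],[0,0,0,-1.65,0,-9.35,0.01],[0,0,0,-1.65,0,-9.35,0.01],[0,0,0,-1.65,0,-9.35,0.01],[0,0,0,-1.65,0,-9.35,0.01],[0,0,0,-1.65,0,-9.35,0.01],[0,0,0,-1.65,0,-9.35,0.01],[0,0,0,-1.65,0,-9.35,0.01],[0,0,0,-1.65,0,-9.35,0.01]]]'

```text
t: 23.62
eef_pos: [0.3831, -0.3056, 0.2362]
tool_rot: [0.061, 0.716, 0.693, -0.063]
contact_force: [-0.3, -0.2, -1.5]
gripper_width: 0.262
grasp_force: 81.0
```

```bash
python3 - <<'E'
exec(open('pl.py').read().split("c=imaging")[0])
print(o["t"],o["q"],p,"drum z",Rc@dz,o["grasp_force"],o["contact_force"])
delta(p,Rc,p,up(144)); print(tgt-p)
E
```

```text
23.625 [ 1.0293  0.1728 -0.6485  2.0173  0.3309  0.9499  0.1696] [ 0.3831 -0.3056  0.2362] drum z [-0.0001  0.0001  0.9997] 80.95876693725586 [-0.3175 -0.155  -1.468 ]
 rot first: [ -9.6985   0.0116 -55.0333] | 55.9 ; shift(before rot) [0. 0. 0.] shift(after rot) [0. 0. 0.]
[ 0.052   0.1303 -0.1462]
```

Emit:
move_arm --commands '[[[0,0,0,-1.62,0,-9.17,0.01],[0,0,0,-1.62,0,-9.17,0.01],[0,0,0,-1.62,0,-9.17,0.01],[0,0,0,-1.62,0,-9.17,0.01],[0,0,0,-1.62,0,-9.17,0.01],[0,0,0,-1.62,0,-9.17,0.01],[0,0,0,0,0,0,0.01]]]'

```text
t: 24.5
eef_pos: [0.3825, -0.3062, 0.2359]
tool_rot: [0.083, 0.312, 0.946, -0.027]
contact_force: [0.8, -0.7, -1.8]
gripper_width: 0.263
grasp_force: 80.9
```

```bash
python3 - <<'E'
exec(open('pl.py').read().split("c=imaging")[0])
print(o["t"],o["q"],p,"drum z",Rc@dz); d=tgt-p
print("xy",Rc.T@[d[0],d[1],0],"down 0.1",Rc.T@[0,0,-.1])
from h import *
b=imaging.read_camera("side")[:,:,::-1][110:255,150:290]; c=imaging.read_camera("top")[:,:,::-1][150:270,190:320]
cv2.imwrite("pics/c4.png",np.hstack([cv2.resize(b,(400,414),interpolation=3),cv2.resize(c,(400,414),interpolation=3)]))
E
```

```text
24.5 [ 1.258   0.1406 -0.7694  2.0618  0.1668  0.8118  1.3312] [ 0.3825 -0.3062  0.2359] drum z [ 0.0001 -0.0003  0.9997]
xy [ 0.035   0.1366 -0.0061] down 0.1 [ 0.0173 -0.      0.0985]
```

View pics/c4.png

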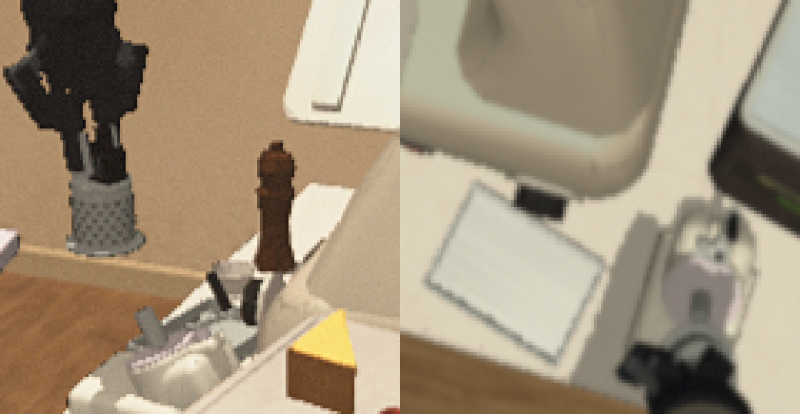

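The drum hangs upright in the gripper at about (105,215), the spindle is bare and the catch is open. Next I'll carry it over the tray.

Emit:
move_arm --commands '[[[0.007,0.0273,-0.0012,0,0,0,0.01],[0.007,0.0273,-0.0012,0,0,0,0.01],[0.007,0.0273,-0.0012,0,0,0,0.01],[0.007,0.0273,-0.0012,0,0,0,0.01],[0.007,0.0274,-0.0013,0,0,0,0.01],[0,0,0,0,0,0,0.01],[0.0039,0,0.0223,0,0,0,0.01],[0.0039,0,0.0223,0,0,0,0.01],[0.0039,0,0.0223,0,0,0,0.01],[0.0039,0,0.0223,0,0,0,0.01],[0.0039,0,0.0223,0,0,0,0.01],[0,0,0,0,0,0,0.01],[0,0,0,0,0,0,0.01]]]'

```text
t: 26.22
eef_pos: [0.4357, -0.1745, 0.1229]
tool_rot: [0.083, 0.311, 0.946, -0.027]
contact_force: [0.4, 0.6, -1.4]
gripper_width: 0.262
grasp_force: 80.8
```

```bash
python3 - <<'E'
exec(open('pl.py').read().split("c=imaging")[0])
print(o["t"],o["q"],p,"drum z",Rc@dz,o["contact_force"]); d=tgt-p
print("xy",Rc.T@[d[0],d[1],0],"down 0.1",Rc.T@[0,0,-.1])
b=imaging.read_camera("side")[:,:,::-1][140:240,180:280]; c=imaging.read_camera("top")[:,:,::-1][160:260,190:290]
cv2.imwrite("pics/c5.png",np.hstack([cv2.resize(b,(400,400),interpolation=3),cv2.resize(c,(400,400),interpolation=3)]))
E
```

```text
26.225 [ 0.8821  0.307  -0.7747  2.2148  0.5284  0.6109  0.6619] [ 0.4357 -0.1745  0.1229] drum z [-0.0006 -0.0007  0.9997] [ 0.4493  0.5972 -1.4266]
xy [ 0.    -0.001 -0.   ] down 0.1 [ 0.0174 -0.0001  0.0985]
```

View pics/c5.png

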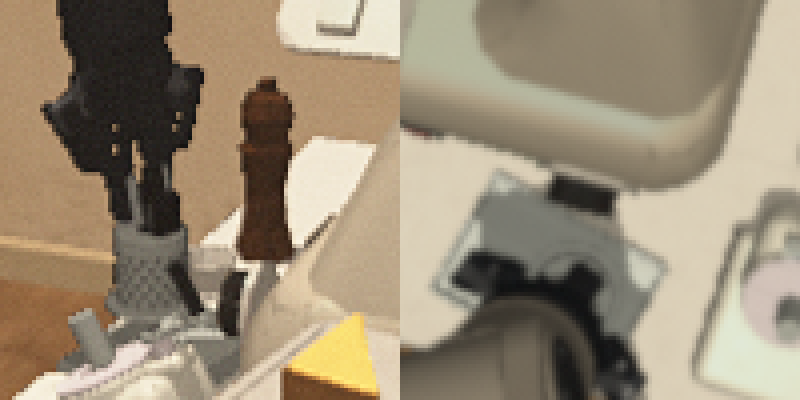

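Emit:
move_arm --commands '[[[0.0018,0,0.0103,0,0,0,0.01],[0.0018,0,0.0103,0,0,0,0.01],[0.0018,0,0.0103,0,0,0,0.01],[0.0018,0,0.0103,0,0,0,0.01],[0.0018,0,0.0103,0,0,0,0.01],[0,0,0,0,0,0,0.01],[0.0002,0,0.001,0,0,0,0.01],[0.0002,0,0.001,0,0,0,0.01],[0.0002,0,0.001,0,0,0,0.01],[0,0,0,0,0,0,0.01],[0,0,0,0,0,0,0.01]]]'

```text
t: 27.7
eef_pos: [0.4351, -0.1742, 0.0669]
tool_rot: [0.083, 0.31, 0.947, -0.027]
contact_force: [0.8, -0.3, -1.6]
gripper_width: 0.262
grasp_force: 80.9
```

```bash
cat > s2.py <<'E'
exec(open('pl.py').read().split("c=imaging")[0])
print(o["t"],o["q"],p,"drum z",Rc@dz,o["contact_force"],o["torque"],o["grasp_force"]);d=tgt-p;print(Rc.T@[d[0],d[1],0],pose([*0*w[:2],-w[2]])(p-[w[0],w[1],0]))
E
python3 s2.py
```

```text
27.7 [ 0.7685  0.4038 -0.6627  2.2581  0.7118  0.5051  0.482 ] [ 0.4351 -0.1742  0.0669] drum z [ 0.0002 -0.001   0.9997] [ 0.7605 -0.3449 -1.6363] [0.2106 0.2032 0.0583] 80.91537594795227
[-0.0006 -0.0009  0.0001] [[-0.0045 -0.0211  0.0669]]
```

No contact yet, so I'll go down in 1 mm steps.

Emit:
move_arm --commands '[[[0.0002,0,0.001,0,0,0,0.01],[0.0002,0,0.001,0,0,0,0.01],[0,0,0,0,0,0,0.01]]]'

```text
t: 28.08
eef_pos: [0.4351, -0.1741, 0.0648]
tool_rot: [0.083, 0.31, 0.947, -0.027]
contact_force: [-1.4, -0.4, -0.4]
gripper_width: 0.27
grasp_force: 81.1
```

```bash
python3 s2.py
```

```text
28.075 [ 0.7636  0.4074 -0.6577  2.2594  0.7191  0.5012  0.4748] [ 0.4351 -0.1741  0.0648] drum z [ 0.0003 -0.001   0.9997] [-1.3514 -0.3556 -0.3943] [0.0798 0.2493 0.0162] 81.05622053146362
[-0.0007 -0.0009  0.0001] [[-0.0046 -0.021   0.0648]]
```

Emit:
move_arm --commands '[[[0.0001,0,0.0008,0,0,0,0.01],[0,0,0,0,0,0,0.01],[0,0,0,0,0,0,0.01]]]'

```text
t: 28.45
eef_pos: [0.4354, -0.174, 0.0647]
tool_rot: [0.083, 0.31, 0.947, -0.027]
contact_force: [-3.5, 2.1, 11.1]
gripper_width: 0.265
grasp_force: 82.8
```

```bash
python3 s2.py
```

```text
28.45 [ 0.7618  0.4075 -0.6567  2.2596  0.7215  0.5007  0.472 ] [ 0.4354 -0.174   0.0647] drum z [-0.0002 -0.0001  0.9997] [-3.5052  2.0929 11.0793] [ 0.1681  0.9466 -0.1178] 82.78825163841248
[-0.0005 -0.0012  0.0001] [[-0.0044 -0.0208  0.0647]]
```

Emit:
move_arm --commands '[[[-0.0001,0,-0.0006,0,0,0,0.01],[0,0,0,0,0,0,0.024],[0,0,0,0,0,0,0.03],[0,0,0,0,0,0,0.045],[0,0,0,0,0,0,0.045],[0,0,0,0,0,0,0.045],[0,0,0,0,0,0,0.045]]]' --squeeze 20

```text
t: 29.32
eef_pos: [0.4352, -0.1742, 0.0646]
tool_rot: [0.083, 0.31, 0.947, -0.027]
contact_force: [-0.5, 0.4, 0.2]
gripper_width: 0.527
grasp_force: 0.0
```

```bash
python3 s2.py
```

```text
29.325 [ 0.7633  0.4078 -0.6573  2.2595  0.7197  0.5007  0.4742] [ 0.4352 -0.1742  0.0646] drum z [ 0.0002 -0.0011  0.9997] [-0.4892  0.4335  0.1533] [ 0.0649  0.1642 -0.0716] 0.0
[-0.0006 -0.0009  0.0001] [[-0.0045 -0.021   0.0646]]
```

Emit:
move_arm --commands '[[[-0.0012,0,-0.0068,0,0,0,0.045],[-0.0018,0,-0.01,0,0,0,0.045],[-0.0035,0,-0.0197,0,0,0,0.045],[-0.0035,0,-0.0197,0,0,0,0.045],[-0.0035,0,-0.0197,0,0,0,0.045],[-0.0035,0,-0.0197,0,0,0,0.045],[-0.0035,0,-0.0197,0,0,0,0.045],[-0.0035,0,-0.0197,0,0,0,0.045],[-0.007,-0.0273,0.0012,0,0,0,0.045],[-0.007,-0.0273,0.0012,0,0,0,0.045],[-0.007,-0.0273,0.0012,0,0,0,0.045],[-0.007,-0.0273,0.0012,0,0,0,0.045],[-0.007,-0.0273,0.0012,0,0,0,0.045],[0,0,0,0,0,0,0.045],[0,0,0,0,0,0,0.045]]]'

```text
t: 31.2
eef_pos: [0.3835, -0.3049, 0.2022]
tool_rot: [0.083, 0.31, 0.947, -0.027]
contact_force: [-0.1, -0.1, 1.1]
gripper_width: 0.53
grasp_force: 0.0
```

```bash
python3 - <<'E'
exec(open('s2.py').read())
b=imaging.read_camera("side")[:,:,::-1][150:250,150:250]; c=imaging.read_camera("top")[:,:,::-1][180:280,190:290]
cv2.imwrite("pics/c6.png",np.hstack([cv2.resize(b,(400,400),interpolation=3),cv2.resize(c,(400,400),interpolation=3)]))
E
```

```text
31.2 [ 1.2652  0.198  -0.8005  2.0996  0.2464  0.7439  1.2562] [ 0.3835 -0.3049  0.2022] drum z [-0.0002 -0.001   0.9997] [-0.0707 -0.0734  1.0505] [ 0.187   0.1149 -0.0147] 0.0
[ 0.0345  0.135  -0.0059] [[ 0.0128 -0.1605  0.2022]]
```

View pics/c6.png

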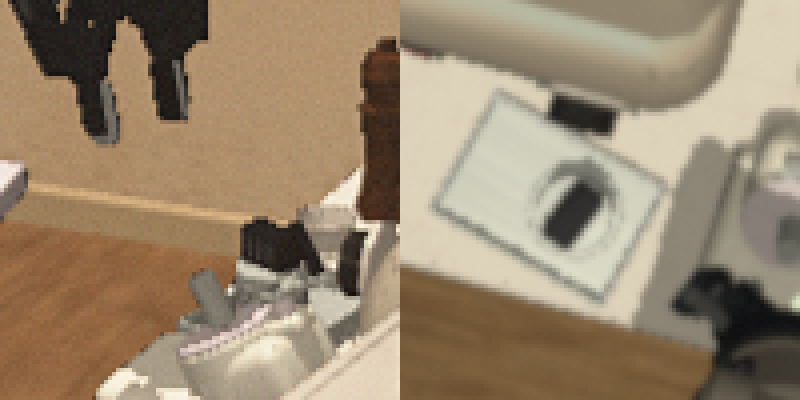

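The top part shows the drum standing upright inside the tray walls, centred at about (575,215). The gripper is clear, the pot and mill are in place, and the catch was left open, so I'm handing in.

```bash
python3 -c "
from station import bot
print(bot.hand_in())"
```

```text
the job is handed in; nothing more can be done
None
```

The catch is swung open, the drum was twisted off with the spindle drawn out only about 2 to 3 mm by the force readings (limit 7 mm), and it now stands upright, open end down, in the wash tray, released; handed in at about 31 s with no verdict returned.

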